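# Undo the burr cap of a coffee grinder whose thread hand is unknown

### The arm

A 6-joint arm with a two-finger parallel gripper is mounted at the origin on a cart in front of the work surface, level with it; the furniture and walls round the work are solid. World frame = base frame: x ahead of the robot, y to its left, z up, the work surface at z = 0. Lengths are in m, angles in degrees, forces in N, time in s.
With the tool pointing down it reaches from about 0.425 to 0.925 m from the base axis. Payload 12.5 kg.
Tool frame: the origin (TCP) lies on the centre line of the jaws, within the pads' length; the fingertips stand tips_ahead ahead of it and the grasp point (between the pads) lies 8 mm behind it (tips_ahead is the distance from the TCP to the fingertips, in m); z points along the fingers, y is the line along which they close (so a half turn about z gives the same grasp; the last joint's range is limited). The gripper opens to 85 mm and grips with 20 to 120 N. Pads are 22 mm wide; open, the fingers measure 114 mm over their backs; the gripper's body (76 mm by 85 mm) begins 54 mm behind the grasp point. The pads swing forward as they close: fully open they stand 13 mm farther back than shut.
Start: joints at [69.294, 28.126, 89.318, -0, 62.55, -6.05], TCP at [0.158, 0.605, 0.242] pointing down, gripper open.
Joint ranges: [-177.58, 177.58], [-47.91, 125.51], [2.72, 160], [-65.01, 245.01], [3.68, 167.84], [-153.87, 153.87]. Speed limits (degrees/s): [127.2, 127.2, 159.86, 180, 180, 180].

### API

Orientations are given as [roll, pitch, yaw] about the fixed x, y, z axes, in that order (R = Rz(yaw) Ry(pitch) Rx(roll)).
In Python, from plant import reach, movel, goto_joints, release, clamp, sleep, ik, sense, snapshot, Unreachable, finish_job, tips_ahead gives the robot as it stands. The module is installed in compiled form; this text tells all that it offers. Calls block until the motion is done:
- reach(position, orientation): joint-space move of the TCP to a pose.
- movel(position, rotation=None, velocity=0.15): straight line of the TCP; rotation=None keeps the orientation; velocity is the mean speed in m/s.
- goto_joints(angles): joint-space move.
- release() and clamp(squeeze=None): open the fingers fully, or close them until they stop; squeeze is the grip in N (None keeps the last).
- sleep(seconds).
- ik(position, orientation): joint angles nearest the present ones, or None.
- sense(): the state.
- snapshot(name): name is "side" or "top"; returns a dict with "color" (384x512x3 uint8, red, green, blue), "fx", "fy", "cx", "cy" (pixels), "k1" (the pictures are not rectified: a ray, as slopes to the right and down, at radius r is drawn at 1 + k1 r^2 times it, then the intrinsics apply), "R" (3x3) and "t" (3): a world point X has camera coordinates R X + t. Camera axes: x right, y down, z forward; pixel columns grow to the right and rows downward; lengths in m; the calibration is good to about 2 mm. A picture is of the moment at which its call begins. There is no depth.
A pose or a line that the arm cannot do raises Unreachable and nothing moves.
- finish_job(): hands the job in; it is judged then, once.
The state is a dict: "clock": time; "joint_pos": joint angles; "dq": joint speeds; "tau": joint torques, N m; "tcp_pos": TCP position; "eef_rot": TCP orientation; "ft_force": force on the tool from outside, world axes, zero at the start; "moment": the same for the moment, N m; "gripper_width": opening from 0.0 (shut) to 1.0 (fully open); "finger_force": force on a finger pad.
Only numpy, scipy, OpenCV 4.12 (cv2) and the standard library are available. Lean on these libraries where they do the work, as an engineer would, in place of code of your own. Each camera call takes 0.05 s, during which the arm holds its last target. There are 200 camera calls.

### The job

Clean-out day for the two coffee grinders: start with the one standing on the cork mat and undo the black ribbed cap that clamps its burr. They are an older and a newer make of the same grinder, one with a left-hand and one with a right-hand thread, and nobody marked which, so feel which way the cap gives with a gentle twist each way as needed, never forcing it against its stop, unscrew it and lift it straight off. Finish still holding the cap level in the gripper, a good 5 cm up and clear above its spindle, and leave the other grinder and the things around alone.

Things in the scene. Friction and masses are not known exactly. Their poses are not given: they have to be found in the camera images.
- mat: Square cork mat 170 x 170 x 3 mm lying on the worktop; origin at the centre of its underside. The grinder to be opened stands on its middle (within 20 mm).
- grinder_1: Coffee grinder, hopper off, fixed to the worktop: aluminium drum 120 mm across, black foot and rim (121 mm high), steel cone burr rising to a washer 57 mm across, 146 mm up, on which the cap sits. Origin: centre of its underside, z up; dial, red switch and drawer at -x. Both grinders look alike; either may be on the mat.
- grinder_2: Coffee grinder, hopper off, fixed to the worktop: aluminium drum 120 mm across, black foot and rim (121 mm high), steel cone burr rising to a washer 57 mm across, 146 mm up, on which the cap sits. Origin: centre of its underside, z up; dial, red switch and drawer at -x. Both grinders look alike; either may be on the mat.
- grinder_1_seat (a point): Centre of the washer of grinder_1, where the cap's lower rim sits; the spindle ends 24 mm above it. Turned the tightening way the cap meets a hard stop: over 0.3 Nm by 0.2 rad, and past about 1 Nm is forcing it. The loosening way it turns freely (under 0.2 Nm), is clear of the thread at about 1.0 rad and then lifts straight off; past 2.3 rad it is stopped again. It need not rise while turning.
- grinder_2_seat (a point): Centre of the washer of grinder_2, where the cap's lower rim sits; the spindle ends 24 mm above it. Turned the tightening way the cap meets a hard stop: over 0.3 Nm by 0.2 rad, and past about 1 Nm is forcing it. The loosening way it turns freely (under 0.2 Nm), is clear of the thread at about 1.0 rad and then lifts straight off; past 2.3 rad it is stopped again. It need not rise while turning.
- cap_1: Black ribbed cap on grinder_1: 50 mm across, 33 mm tall, hollow below, about 60 g; white mark on its top edge at its +x. Origin: centre of its lower rim, z up through its top. Grip it lightly (30 N) across its sides. Two lugs inside sit under a two-start thread, done up to the stop. One cap loosens clockwise seen from above, the other anticlockwise; they look alike.
- cap_2: Black ribbed cap on grinder_2: 50 mm across, 33 mm tall, hollow below, about 60 g; white mark on its top edge at its +x. Origin: centre of its lower rim, z up through its top. Grip it lightly (30 N) across its sides. Two lugs inside sit under a two-start thread, done up to the stop. One cap loosens clockwise seen from above, the other anticlockwise; they look alike.
- mug: White china mug, 82 mm across, 116 mm with its handle, 98 mm tall; origin under its middle. Leave it alone.
- coffee_jar: Glass jar of ground coffee with a black lid, 65 mm across, 86 mm tall; origin centre of its underside. Leave it alone.
- brush: Cleaning brush with a wooden handle lying on the worktop; origin under its middle. Leave it alone.

How it is judged (in metres and radians):
On the way, in this order (a step that is already met when the one before it is completed fails the run):
1. the cap of the grinder on the mat has been turned at least 0.85 rad from its tight position while still down on its spindle (((horizontal distance between grinder_1 and mat below 0.08 m and angle between the x axis of cap_1 and the x axis of grinder_1, either way round above 0.85 rad and z of cap_1 in the frame of grinder_1_seat below 0.012 m) or (horizontal distance between grinder_2 and mat below 0.08 m and angle between the x axis of cap_2 and the x axis of grinder_2, either way round above 0.85 rad and z of cap_2 in the frame of grinder_2_seat below 0.012 m))), for 0.1 s.
2. that cap is held in the fingers, lifted clear above its spindle (((horizontal distance between grinder_1 and mat below 0.08 m and z of cap_1 in the frame of grinder_1_seat above 0.045 m and horizontal distance between cap_1 and grinder_1_seat below 0.06 m and angle between cap_1's own z axis and vertical below 0.25 rad and linear speed of cap_1 below 0.03 m/s and contact force between the fingers and cap_1 above 2 N and contact force between cap_1 and grinder_1 below 0.05 N) or (horizontal distance between grinder_2 and mat below 0.08 m and z of cap_2 in the frame of grinder_2_seat above 0.045 m and horizontal distance between cap_2 and grinder_2_seat below 0.06 m and angle between cap_2's own z axis and vertical below 0.25 rad and linear speed of cap_2 below 0.03 m/s and contact force between the fingers and cap_2 above 2 N and contact force between cap_2 and grinder_2 below 0.05 N))), for 0.2 s.
At the end, for the whole second after the job is handed in: The cap of the grinder on the mat is gripped by the fingers and still, its lower rim at least 45 mm above its seat, within 60 mm of the grinder's axis seen from above, level within 0.25 rad, touching no part of the grinder (((horizontal distance between grinder_1 and mat below 0.08 m and z of cap_1 in the frame of grinder_1_seat above 0.045 m and horizontal distance between cap_1 and grinder_1_seat below 0.06 m and angle between cap_1's own z axis and vertical below 0.25 rad and linear speed of cap_1 below 0.03 m/s and contact force between the fingers and cap_1 above 2 N and contact force between cap_1 and grinder_1 below 0.05 N) or (horizontal distance between grinder_2 and mat below 0.08 m and z of cap_2 in the frame of grinder_2_seat above 0.045 m and horizontal distance between cap_2 and grinder_2_seat below 0.06 m and angle between cap_2's own z axis and vertical below 0.25 rad and linear speed of cap_2 below 0.03 m/s and contact force between the fingers and cap_2 above 2 N and contact force between cap_2 and grinder_2 below 0.05 N))); the arm keeps its last pose, push and grip.
It fails at once if a cap is forced against its thread or stop (more than 200 N between cap and grinder) (contact force between cap_1 and grinder_1 above 200 N or contact force between cap_2 and grinder_2 above 200 N).
It fails at once if the cap of the other grinder is disturbed (moved more than 10 mm or turned more than 0.3 rad) ((horizontal distance between grinder_1 and mat above 0.08 m and (distance of cap_1 from where it was at the start of the episode above 0.01 m or angle between the x axis of cap_1 and the x axis of grinder_1, either way round above 0.3 rad)) or (horizontal distance between grinder_2 and mat above 0.08 m and (distance of cap_2 from where it was at the start of the episode above 0.01 m or angle between the x axis of cap_2 and the x axis of grinder_2, either way round above 0.3 rad))).
It fails at once if the mug, the jar or the brush is pushed more than 30 mm or knocked over (distance of any of mug, coffee_jar, brush from where it was at the start of the episode above 0.03 m or angle between any of mug, coffee_jar's own z axis and vertical above 0.4 rad).
It also fails if it takes over 45 s, if anything falls off the work surface, if the arm or the gripper's body presses on something with over 40 N, if the wrist force passes 120 N, or if a joint passes its speed limit or range.

## Working session

There is one attempt and no reset: what is moved stays moved. The work goes in short steps, each a Python script; the robot and the scene stay as the last script left them, time stands still between calls to the robot, and variables do not carry over. Pictures are saved under pics/ and viewed, at most 10 in all, crops included, and the job is handed in when it is done.

```bash
mkdir -p pics; python3 - <<'E'
from plant import *
import cv2
print(tips_ahead, sense())
for n in("top","side"):
    s=snapshot(n); cv2.imwrite(f"pics/{n}0.png",s["color"][:,:,::-1]); print(n,{k:v for k,v in s.items() if k!="color"})
E
```

```text
0.011 {'clock': 0.0, 'joint_pos': array([ 6.92940809e+01,  2.81647362e+01,  8.93532198e+01, -1.13512359e-03,
        6.25495522e+01, -6.05207599e+00]), 'dq': array([-0.12156344,  0.04582281,  0.01233827,  0.10508623,  0.06579938,
       -0.12361803]), 'tau': array([ 1.08870652e-03, -6.18453956e+01, -2.61584169e+01, -8.15292196e-05,
        4.12529334e-03, -3.21429786e-05]), 'tcp_pos': array([0.1580259 , 0.60444446, 0.24170275]), 'eef_rot': array([-1.79932762e+02, -6.11645911e-03,  1.65346677e+02]), 'ft_force': array([-0.25691971,  0.17778413,  0.15215798]), 'moment': array([ 0.01372455, -0.05723824,  0.02723744]), 'finger_force': 0.0, 'gripper_width': 0.9998444766849046}
top {'fx': 389.8771220210402, 'fy': 389.8771220210402, 'cx': 254.22177236507108, 'cy': 193.13876023932875, 'k1': -0.11203842627396204, 'R': array([[ 0.02479251, -0.9994819 ,  0.02052491],
       [-0.99356705, -0.02690476, -0.11000294],
       [ 0.11049816, -0.01766563, -0.99371932]]), 't': array([-0.10852289,  0.50653505,  1.15576694])}
side {'fx': 481.2821834817842, 'fy': 481.2821834817842, 'cx': 251.44470301033408, 'cy': 192.84359839634106, 'k1': 0.05503871820569294, 'R': array([[-0.99948492,  0.02593604,  0.01890027],
       [-0.00856361,  0.35203694, -0.93594693],
       [-0.03092835, -0.93562669, -0.35163351]]), 't': array([0.52322641, 0.14270388, 1.37227574])}
```

View pics/top0.png

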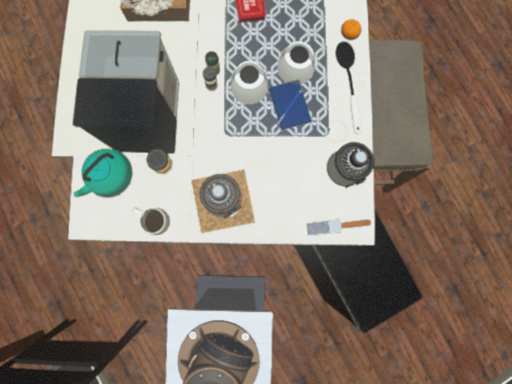

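View pics/side0.png

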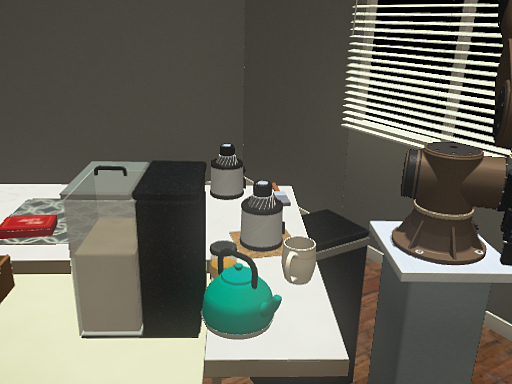

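The top view shows the matted grinder at about (220,196), with its cap near (219,190). The other grinder is at (352,162), the mug at (153,221) and the brush at (338,227). In the side view the matted grinder's cap is at about (262,190). I'll zoom in on both.

```bash
python3 - <<'E'
import cv2,numpy as np
a=cv2.imread("pics/top0.png")[160:240,185:265]; b=cv2.imread("pics/side0.png")[170:260,220:310]
cv2.imwrite("pics/crop.png",np.hstack([cv2.resize(a,(400,450)),cv2.resize(b,(400,450))][0:0]+[cv2.resize(a,(400,400),interpolation=cv2.INTER_CUBIC),cv2.resize(b,(400,400),interpolation=cv2.INTER_CUBIC)]))
E
```

```text
(no output)
```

View pics/crop.png

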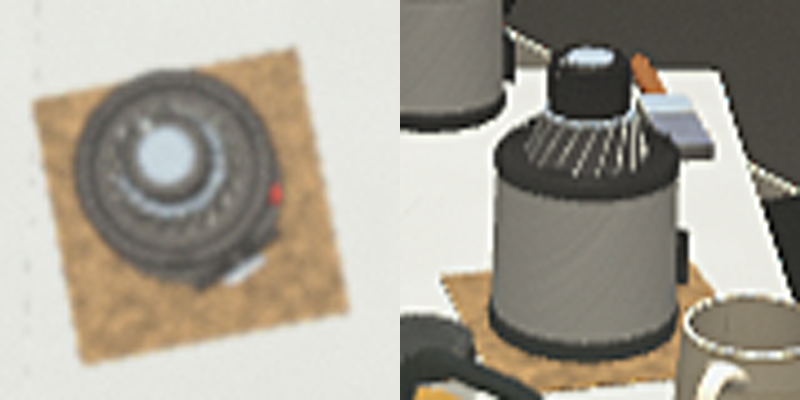

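The crop shows the cap top at about (166,157), which is about (218,191) in the full image. In the side half it is at about (190,62), or (262.5,183.5). The mug and jar are clear of the approach.

```bash
cat >h.py <<'E'
from plant import *
import numpy as np, cv2
def ray(s,u,v):
    K=np.array([[s["fx"],0,s["cx"]],[0,s["fy"],s["cy"]],[0,0,1.]])
    p=cv2.undistortPoints(np.array([[[u,v]]],float),K,np.array([s["k1"],0,0,0]))[0,0]
    return -s["R"].T@s["t"], s["R"].T@np.array([p[0],p[1],1])
def onz(s,u,v,z):
    o,d=ray(s,u,v); return o+d*(z-o[2])/d[2]
def proj(s,X):
    K=np.array([[s["fx"],0,s["cx"]],[0,s["fy"],s["cy"]],[0,0,1.]])
    return cv2.projectPoints(np.array(X,float),cv2.Rodrigues(s["R"])[0],s["t"],K,np.array([s["k1"],0,0,0]))[0][:,0]
E
python3 - <<'E'
from h import *
t,s=snapshot("top"),snapshot("side")
c=lambda x,y,k,ox,oy:((x+.5)/k-.5+ox,(y+.5)/k-.5+oy)
T=c(166,157,5,185,160);S=c(190,62,400/90,220,170)
o1,d1=ray(t,*T);o2,d2=ray(s,*S)
A=np.c_[d1,-d2];l=np.linalg.lstsq(A,o2-o1,rcond=None)[0]
print("tri",o1+d1*l[0],o2+d2*l[1])
print("top z.179/.182",onz(t,*T,.179),onz(t,*T,.182)); print("side",onz(s,*S,.179),onz(s,*S,.182))
print("rim",onz(t,*c(176,175,5,185,160),.121))
print("mat",[onz(t,*c(x,y,5,185,160),.003)[:2].round(3) for x,y in((35,100),(297,48),(348,312),(83,363))])
# overlay of the cap circle & rim for a guess
C=onz(t,*T,.179)
a=np.linspace(0,2*np.pi,60)
for n,q,in(("t",t),("s",s)):
    k=8
    im=q["color"][:,:,::-1]; ox,oy=(190,165) if n=="t" else (237,170)
    im=cv2.resize(im[oy:oy+50,ox:ox+50],None,fx=k,fy=k,interpolation=cv2.INTER_CUBIC)
    for r,z,col in((.025,.179,(0,0,255)),(.0285,.146,(0,255,0)),(.06,.121,(255,0,0))):
        P=proj(q,np.c_[C[0]+r*np.cos(a),C[1]+r*np.sin(a),0*a+z])
        P=((P-[ox,oy]+.5)*k-.5).round().astype(np.int32); cv2.polylines(im,[P.reshape(-1,1,2)],True,col,1)
    if n=="t":A0=im
cv2.imwrite("pics/ov.png",np.hstack([A0,im]))
j=sense()["joint_pos"]
th=np.degrees(np.arctan2(C[1],C[0]))
for y in range(-180,180,30):
    q=ik([C[0],C[1],.24],[180,0,y]); print(y,None if q is None else np.round(q,1))
E
```

```text
tri [0.49595225 0.00423621 0.17587311] [0.49762754 0.00407776 0.17605234]
top z.179/.182 [0.49559515 0.00399756 0.179     ] [0.49525254 0.00376859 0.182     ]
side [0.49810032 0.01241073 0.179     ] [0.49858149 0.02089167 0.182     ]
rim [0.49223629 0.00247376 0.121     ]
mat [array([0.549, 0.1  ]), array([ 0.587, -0.062]), array([ 0.423, -0.098]), array([0.387, 0.064])]
-180 [ -7.2  17.8 107.2   0.   55.  -97.2]
-150 [  -7.2   17.8  107.2    0.    55.  -127.2]
-120 None
-90 None
-60 [ -7.2  17.8 107.2  -0.   55.  142.8]
-30 [ -7.2  17.8 107.2  -0.   55.  112.8]
0 [ -7.2  17.8 107.2  -0.   55.   82.8]
30 [ -7.2  17.8 107.2  -0.   55.   52.8]
60 [ -7.2  17.8 107.2  -0.   55.   22.8]
90 [ -7.2  17.8 107.2  -0.   55.   -7.2]
120 [ -7.2  17.8 107.2   0.   55.  -37.2]
150 [ -7.2  17.8 107.2   0.   55.  -67.2]
```

View pics/ov.png

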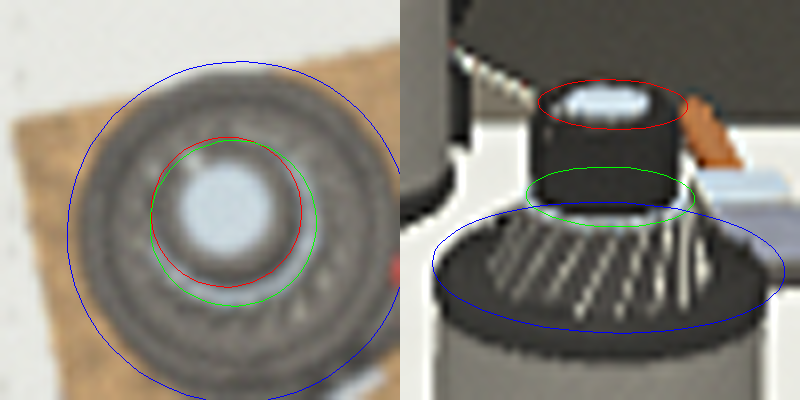

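```bash
cat >>h.py <<'E'
def st(m=""):
    q=sense(); print(m,round(q["clock"],1),"p",q["tcp_pos"].round(4),"rot",q["eef_rot"].round(1),"F",q["ft_force"].round(1),"M",q["moment"].round(2),"g",round(q["gripper_width"],3),round(q["finger_force"],1)); return q
E
python3 - <<'E'
from h import *
p=sense()["tcp_pos"]
movel([p[0],p[1],.40],velocity=.25)
reach([.497,.004,.36],[180,0,90]); st()
movel([.497,.004,.215],velocity=.15)
movel([.497,.004,.168],velocity=.05); st("down")
clamp(30); st("clamped"); sleep(.3); st()
s=snapshot("side")["color"][120:240,180:340,::-1]; t=snapshot("top")["color"][140:260,140:300,::-1]
cv2.imwrite("pics/cl.png",np.hstack([cv2.resize(i,(400,300),interpolation=2) for i in(t,s)]))
E
```

```text
3.4 p [0.4971 0.0046 0.36  ] rot [180.   -0.   90.1] F [-0.   0.3 -0.4] M [-0.02  0.03  0.01] g 1.002 0.0
down 5.6 p [0.4971 0.004  0.1682] rot [180.   0.  90.] F [-0.5 -0.4  0.2] M [-0.06 -0.03 -0.02] g 0.997 0.0
clamped 6.1 p [0.4971 0.004  0.1684] rot [180.   0.  90.] F [-1.6 -0.3  5.5] M [0.   0.24 0.04] g 0.562 30.8
 6.4 p [0.4971 0.004  0.1684] rot [180.   0.  90.] F [-1.8 -0.2  5.9] M [0.06 0.21 0.11] g 0.567 30.8
```

View pics/cl.png

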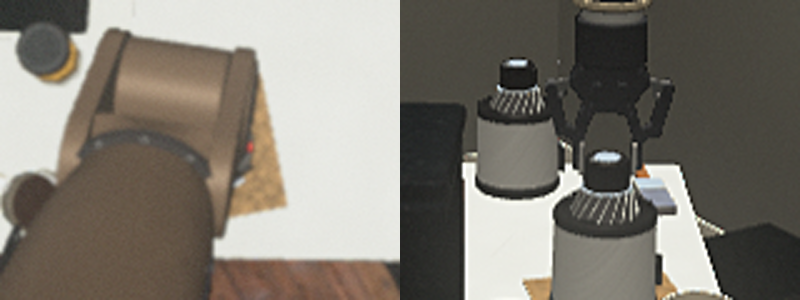

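The grip is symmetric: the pads straddle the cap near (570..640,160) in the side half, at 48 mm opening and 30 N. Next is a gentle twist test.

```bash
python3 - <<'E'
from h import *
P=[.497,.004,.168]
m0=sense()["moment"][2]
def twist(seq):
    for y in seq:
        movel(P,[180,0,90+y],velocity=.02); sleep(.15); q=st(y); 
        if abs(q["moment"][2]-m0)>.35: return y
    return None
a=twist([2,4,6,8,10,12]); print("plus stop",a)
if a is not None:
    movel(P,[180,0,90]); st("back")
    print("minus stop",twist([-2,-4,-6,-8,-10,-12,-14]))
E
```

```text
2 6.9 p [0.4972 0.004  0.1684] rot [179.9   0.   92. ] F [-1.4  0.1  4.8] M [0.02 0.2  0.08] g 0.562 30.9
4 7.3 p [0.4973 0.004  0.1684] rot [179.9   0.   94. ] F [-0.1 -0.   6.1] M [0.05 0.08 0.09] g 0.562 30.8
6 7.7 p [0.4973 0.004  0.1684] rot [179.9   0.   96. ] F [-0.3 -0.2  5.1] M [ 0.01 -0.01  0.08] g 0.561 30.8
8 8.1 p [0.4973 0.004  0.1685] rot [179.9   0.   98. ] F [ 0.  -0.4  5.2] M [0.03 0.04 0.06] g 0.563 30.8
10 8.5 p [0.4973 0.0039 0.1684] rot [179.9   0.  100. ] F [-0.  -0.   5.8] M [0.03 0.05 0.07] g 0.562 30.8
12 8.9 p [0.4973 0.004  0.1684] rot [179.9   0.  102. ] F [-0.8  0.4  5.7] M [0.02 0.04 0.12] g 0.562 30.8
plus stop None
```

At 12° (0.21 rad) the torque is still about 0.1 Nm, where the tightening stop would already exceed 0.3. So this cap loosens anticlockwise. I'll carry on while watching the torque.

```bash
python3 - <<'E'
from h import *
P=[.497,.004,.168]
for y in range(20,77,8):
    movel(P,[180,0,90+y],velocity=.03); q=st(y)
    if abs(q["moment"][2])>.4: print("STOP"); raise SystemExit
sleep(.3)
for z in (.171,.176,.186,.2):
    movel([P[0],P[1],z],velocity=.03); q=st(z)
    if q["ft_force"][2]<-12: print("STOP"); raise SystemExit
movel([P[0],P[1],.232],velocity=.06); sleep(.4); st("up")
s=snapshot("side")["color"][100:220,190:350,::-1]
cv2.imwrite("pics/up.png",cv2.resize(s,(640,480),interpolation=2))
E
```

```text
20 9.2 p [0.4974 0.0039 0.1685] rot [179.9   0.  110. ] F [-0.  -0.8  5.1] M [ 0.05 -0.    0.14] g 0.567 30.8
28 9.5 p [0.4974 0.0039 0.1685] rot [179.9   0.  118. ] F [-0.5  0.5  4.4] M [0.04 0.05 0.03] g 0.567 30.8
36 9.8 p [0.4974 0.004  0.1685] rot [180.   0. 126.] F [-0.7  0.6  5.5] M [-0.04  0.04  0.05] g 0.561 30.8
44 10.0 p [0.4974 0.0039 0.1684] rot [1.80e+02 1.00e-01 1.34e+02] F [-0.2  0.6  5. ] M [-0.02  0.03  0.03] g 0.563 30.8
52 10.3 p [0.4974 0.0039 0.1684] rot [1.80e+02 1.00e-01 1.42e+02] F [-0.2 -0.5  4.8] M [ 0.03 -0.01  0.06] g 0.562 30.8
60 10.6 p [0.4974 0.004  0.1685] rot [1.8e+02 1.0e-01 1.5e+02] F [-0.1 -0.   4.3] M [0.05 0.01 0.07] g 0.565 30.8
68 10.9 p [0.4974 0.004  0.1684] rot [1.80e+02 1.00e-01 1.58e+02] F [-1.3 -0.3  5. ] M [-0.    0.01  0.04] g 0.562 30.8
76 11.2 p [0.4974 0.0039 0.1684] rot [1.80e+02 1.00e-01 1.66e+02] F [-0.5  0.6  4.2] M [ 0.06 -0.03  0.07] g 0.561 30.8
0.171 11.8 p [0.4969 0.004  0.171 ] rot [-180.   -0.  166.] F [ 0.7 -0.6 -0.8] M [-0.07 -0.02 -0.03] g 0.563 31.1
0.176 12.1 p [0.4971 0.004  0.1762] rot [180.   0. 166.] F [-0.1 -0.6 -1. ] M [ 0.03 -0.01 -0.05] g 0.565 31.1
0.186 12.6 p [0.497  0.004  0.1862] rot [180.   0. 166.] F [-0.2  0.5 -0.8] M [ 0.   -0.03  0.  ] g 0.565 31.1
0.2 13.2 p [0.497 0.004 0.2  ] rot [-180.    0.  166.] F [-0.2  0.3 -0.4] M [ 0.02 -0.05  0.03] g 0.562 31.1
up 14.3 p [0.497  0.004  0.2319] rot [-180.   -0.  166.] F [ 0.   0.1 -1.8] M [ 0.05 -0.06  0.06] g 0.564 31.1
```

View pics/up.png

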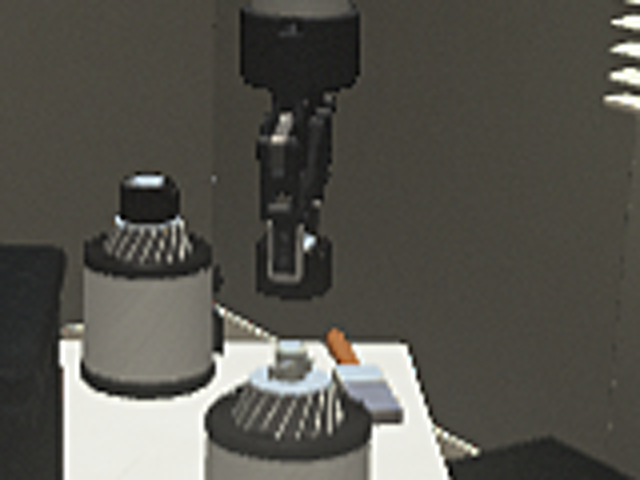

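The cap hangs level in the pads at (293,270). The bare spindle stands below it at (291,360), and the cap is about 6 cm above its seat.

```bash
python3 -c "
from plant import *
print(finish_job())"
```

```text
the job is handed in; nothing more can be done
None
```

The cap on the matted grinder loosened anticlockwise. I unscrewed it by 76° and lifted it straight off; it is held level about 6 cm above its seat, nothing else was touched, and the job is handed in (no verdict was returned).

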